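Pack up the stacking calligraphy set

ROBOT

A 6-joint arm with a two-finger parallel gripper is mounted at the origin on the work surface. World frame = base frame: x ahead of the robot, y to its left, z up, the work surface at z = 0. Lengths are in m, angles in rad, forces in N, time in s.
With the tool pointing down it reaches from about 0.4 to 0.825 m from the base axis. Payload 7 kg.
Tool frame: the origin (TCP) lies midway between the tips of the shut fingers; the grasp point (between the pads) lies 19 mm behind it; z points along the fingers, y is the line along which they close (so a half turn about z gives the same grasp; the last joint's range is limited). The gripper opens to 88 mm and grips with 3 to 60 N. Pads are 19 mm wide; open, the fingers measure 130 mm over their backs; the gripper's body (78 mm by 193 mm) begins 47 mm behind the grasp point.
Start: joints at [1.526, 0.359, 0.012, 0, -1.224, -0.288], TCP at [0.221, 0.638, 0.227] pointing down, gripper open.
Joint ranges: [-3.07, 3.07], [-1.43, 2.12], [-1.02, 1.25], [-3.03, 1.67], [-3.05, -0], [-3.03, 3.03]. Speed limits (rad/s): [2.39, 2.39, 3.01, 3.14, 3.14, 3.14].

INTERFACE

Orientations are given as [roll, pitch, yaw] about the fixed x, y, z axes, in that order (R = Rz(yaw) Ry(pitch) Rx(roll)).
In Python, from station import arm, grab_frame, camera_params, spot_in gives the robot as it stands.
- The arm moves only by the shell command python3 -m jog 'ROWS' [FORCE]. ROWS is JSON, a list that holds one entry, the list of rows, each a list of 7 numbers: the shift along the tool's x, y, z in mm, then the turn, a rotation vector about the tool's x, y, z in rad, then the finger opening in mm, from 0 to 87.6. In form: [[[x, y, z, wx, wy, wz, fingers], ...]]. A call has 1 to 20 rows; each row is the pose to reach, as a shift and turn from the pose commanded when the call began, along the tool's axes at that moment; what a row does not reach only later rows make up. A row lasts 1/8 s, in which the tool goes at most 62.5 mm and 10.7 degrees, less where a joint would pass 70% of its speed; a pose out of reach is approached as far as the arm can. A call with a gripper value outside its range is refused whole. The fingers move at their own pace and stop on an object; FORCE is the grip in N (left out, the last holds). Time passes only in rows, so rows that repeat a pose let the fingers close. It gives the time, the measured TCP pose, the force, the opening and the grip force at its end, in the units of the state.
- arm.get_state(): the state, without advancing time (a new reading comes with each control period).
- grab_frame(name): name is "scene" or "top" or "wrist"; returns (picture, depth): 420x560x3 uint8, blue, green, red; 420x560 float32, m along the optical axis (not along the pixel's ray), 0 where there is no reading.
- camera_params(name): a dict with "mtx" (3x3 intrinsics, pixels), "R" (3x3) and "t" (3): a world point X has camera coordinates R X + t. Camera axes: x right, y down, z forward; pixel columns grow to the right and rows downward; lengths in m; the calibration is good to about 2 mm. A picture is of the moment at which its call begins: read the wrist's pose just before it. camera_params takes no time and is no camera call; for the wrist camera it gives the pose at the moment of the call.
- arm.job_done(): hands the job in; it is judged then, once.
Trained networks look in the newest picture that a camera, given by its name, has taken for a name from the list of things; names that differ only in an ending like _2 or _b are one class to them, and where a whole thing is asked for, a point or a joint stands for the part that bears it (a point fixed in the world has none). Each returns a list of dicts, best first, with "confidence" (0 to 1); they miss things now and then, are a little off and sometimes report something else, mostly with a low value. They report only what shows in the picture. A call takes as long as a camera call. They do not tell look-alikes from the thing itself.
- spot_in(query, camera): "uv" ([column, row] in pixels, amid what is visible of it).
The state is a dict: "t": time; "q": joint angles; "qd": joint speeds; "joint_efforts": joint torques, N m; "eef_pos": TCP position; "ee_rot": TCP orientation; "force": force on the tool from outside, world axes, zero at the start; "moment": the same for the moment, N m; "width": finger opening in m; "gripper_force": force on a finger pad.
Only numpy, scipy, OpenCV 4.12 (cv2) and the standard library are available. Lean on these libraries where they do the work, as an engineer would, in place of code of your own. Each camera call takes 0.05 s, during which the arm holds its last target. There are 200 camera calls.

TASK

Pack up the stacking calligraphy set: set the green-lined ink tray on the inkstone base and lay the ink stick flat in it, then add the white palette tray and last of all the lid, all red ends together, every lug fully down in its notch so that the tiers sit flush and level. Set each part down rather than dropping it, and leave the paste jar and the paperweight alone.

Things in the scene. Friction and masses are not known exactly. Their poses are not given: they have to be found in the camera images.
- base_c (a point): Inkstone base: walnut box 180 (x) x 110 (y) x 46 mm, slate inkstone inside 15 mm below the rim; 1.3 kg, loose. Point: its centre, 23 mm up. x runs to the red head end, z up. Walls 7 mm thick; rim has 4 notches 9.5 mm deep, cut through the wall: head end 44 mm wide and tail end 26 mm wide at y = 0, each long wall 26 mm wide at x = +38 mm
- ink_tray_c (a point): Ink tray, 2nd tier: pale beech, green floor, 180 x 110 x 48 mm; walls 40 mm high on 4 lugs 8 mm high that match the notches with 2 mm play each side; same notches in its rim. Point: centre, 24 mm above the lug tips; x to the red head end. Grip: cross partition at x = 0, 10 mm thick (along x), top 22 mm above the point. 0.25 kg. Fully home: point 39 mm above the base's point
- ink_tray_floor (a point): Centre of the ink tray's green floor under the partition (a point of the ink tray, same axes), 11 mm below ink_tray_c and 35 mm below the rim. The partition leaves two compartments, each 78 (x) x 96 (y) mm, centred at x = +44 and -44 mm from here
- palette_c (a point): Palette tray, 3rd tier: beech tray of the same size, lugs, notches, partition (top 22 mm above the point), head end and axes as the ink tray, but with a white porcelain floor with four paint wells, 6 mm below the point. Point: centre, 24 mm above the lug tips. 0.4 kg. Fully home: point 40 mm above the ink tray's point
- lid_grip (a point): Lid: walnut board 180 (x) x 110 (y) x 10 mm, red strip at its head end (+x), same 4 lugs 8 mm high beneath, on which it stands. Brass handle block 12 (x) x 64 (y) x 30 mm high on its middle. Point: the handle's centre, 15 mm above the board's top, 33 mm above the lug tips. 0.25 kg. Fully home: point 49 mm above the palette tray's point
- ink_c (a point): Ink stick: black bar with gold bands, 78 (x) x 22 (y) x 15 mm, lying flat on the desk, 0.04 kg. Point: its centre, x along its length. It fits in either compartment of the ink tray, lying across the tray (along the tray's y)
- jar_c (a point): Bystander: round porcelain paste jar with a blue lid, 62 mm in diameter, 40 mm high; the point is its centre
- weight_c (a point): Bystander: red-brown paperweight bar, 28 (x) x 190 (y) x 16 mm, with a small brass stud on top, 26 mm high there; the point is the bar's centre
Not all that is in view belongs to the job. Several things look just like the part that bears ink_c: the one meant starts nearest to the robot's base.

How it is judged:
By the outcome, as a careful person would: the job done as asked, in the order asked, and still so for the second after the job is handed in, with the robot touching nothing.
It also fails if it takes over 72 s, if anything falls off the work surface, if the arm or the gripper's body presses on something with over 40 N, if the wrist force passes 120 N, or if a joint passes its speed limit or range.

## Working session

There is one attempt and no reset: what is moved stays moved. The work goes in short steps, Python scripts to look and compute and a shell command to move; the robot and the scene stay as the last step left them, time stands still between calls to the robot, and variables do not carry over. Pictures are saved under pics/ and viewed, at most 10 in all, crops included, and the job is handed in when it is done.

```bash
mkdir -p pics; ls; cat > h.py <<'E'
import numpy as np, cv2
from station import arm, grab_frame, camera_params, spot_in
def cloud(d,p):
    v,u=np.mgrid[:d.shape[0],:d.shape[1]]
    K=np.array(p["mtx"]);R=np.array(p["R"]);t=np.array(p["t"]).ravel()
    c=np.stack([(u-K[0,2])/K[0,0]*d,(v-K[1,2])/K[1,1]*d,d],-1)
    w=(c-t)@R
    w[d<=0]=np.nan
    return w
E
python3 - <<'E'
from h import *
for n in ("top","scene"):
    im,d=grab_frame(n);cv2.imwrite(f"pics/{n}0.png",im);np.save(f"{n}0.npy",d)
    p=camera_params(n);w=cloud(d,p)
    for q in ["base_c","ink_tray_c","ink_tray_floor","palette_c","lid_grip","ink_c","jar_c","weight_c"]:
        for r in spot_in(q,n)[:5]:
            u,v=map(int,np.round(r["uv"])); print(n,q,(u,v),round(r["confidence"],2),w[v,u].round(3))
s=arm.get_state();print(s["t"],s["eef_pos"],s["ee_rot"],s["force"])
E
```

```text
pics
top base_c (145, 298) 0.61 [0.444 0.272 0.032]
top ink_tray_c (370, 198) 0.85 [ 0.649 -0.219  0.046]
top ink_tray_floor (386, 289) 0.6 [ 0.454 -0.246  0.047]
top ink_tray_floor (370, 196) 0.57 [ 0.654 -0.22   0.044]
top palette_c (154, 207) 0.91 [0.64  0.249 0.043]
top lid_grip (384, 287) 0.89 [ 0.458 -0.242  0.046]
top ink_c (430, 214) 0.84 [ 0.613 -0.359  0.014]
top ink_c (226, 262) 0.81 [0.516 0.098 0.014]
top ink_c (284, 295) 0.76 [ 0.441 -0.029  0.013]
top jar_c (269, 220) 0.81 [0.606 0.    0.04 ]
top jar_c (267, 146) 0.58 [0.772 0.002 0.025]
top weight_c (266, 145) 0.96 [0.774 0.004 0.027]
scene base_c (273, 134) 0.61 [0.457 0.263 0.029]
scene ink_tray_c (252, 267) 0.76 [ 0.659 -0.229  0.026]
scene ink_tray_floor (250, 266) 0.59 [ 0.658 -0.236  0.038]
scene palette_c (324, 154) 0.56 [0.655 0.221 0.046]
scene palette_c (254, 268) 0.29 [ 0.66  -0.222  0.013]
scene lid_grip (176, 248) 0.57 [ 0.463 -0.264  0.022]
scene lid_grip (331, 226) 0.17 [ 0.774 -0.013  0.013]
scene ink_c (206, 307) 0.83 [ 0.617 -0.36   0.012]
scene ink_c (247, 335) 0.75 [ 0.731 -0.375  0.014]
scene ink_c (263, 174) 0.52 [0.517 0.085 0.015]
scene ink_c (220, 193) 0.47 [ 0.448 -0.045  0.016]
scene jar_c (276, 200) 0.84 [ 0.612 -0.014  0.036]
scene weight_c (330, 228) 0.98 [ 0.775 -0.021  0.013]
0.9 [0.22054099 0.63793414 0.22658052] [-3.14158075e+00  4.41960516e-06 -3.32822267e-01] [0.01788515 0.34722574 0.19394714]
```

View pics/top0.png

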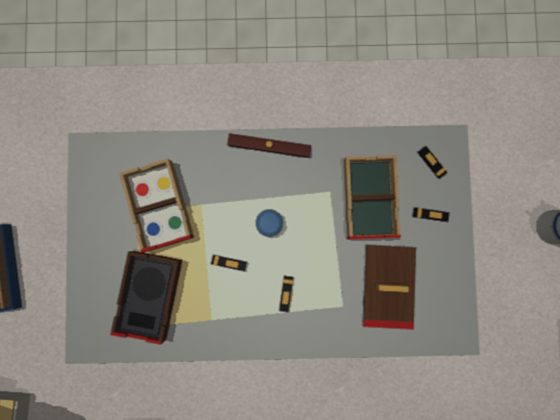

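```bash
cat > fit.py <<'E'
from h import *
# precise outline fits from top depth: points above z threshold near a centre
def outline(w,c,z0,z1,r=0.13):
    m=(w[...,2]>z0)&(w[...,2]<z1)&(np.hypot(w[...,0]-c[0],w[...,1]-c[1])<r)
    return w[m]
def rect(w,c,z0,z1,r=0.13):
    p=outline(w,c,z0,z1,r)
    (cx,cy),(a,b),th=cv2.minAreaRect((p[:,:2]*1000).astype(np.float32))
    return cx,cy,a,b,th,len(p),np.median(p[:,2])*1000
E
python3 - <<'E'
from fit import *
w=cloud(np.load("top0.npy"),camera_params("top"))
for n,c,z0,z1 in [("base",(.45,.265),.038,.055),("tray",(.65,-.22),.038,.06),("pal",(.64,.249),.038,.06),("lid",(.455,-.245),.012,.026),("handle",(.455,-.245),.035,.06)]:
    print(n,np.round(rect(w,c,z0,z1),1))
for c in [(.613,-.359),(.516,.098),(.441,-.029),(.731,-.375)]:
    print("ink",np.round(rect(w,c,.008,.022,.045),1))
print("jar",np.round(rect(w,(.606,0),.03,.05,.05),1)); print("wt",np.round(rect(w,(.774,0),.009,.02,.12),1))
E
```

```text
base [ 466.5  266.5  111.7  220.1   78.3 1046.    45.3]
tray [ 6.522e+02 -2.251e+02  1.801e+02  1.117e+02  9.000e-01  1.106e+03
  4.650e+01]
pal [ 629.   246.4  227.5  140.1    4.7 1359.    46.2]
lid [ 474.1 -243.4  152.2  220.6   87.6 4133.    17.5]
handle [ 508.  -235.   133.5  111.9    8.2  379.    46.9]
ink [ 613.1 -361.4   77.9   22.5   80.3  356.    14.6]
ink [514.4  94.2  78.1  22.3  76.8 356.   14.4]
ink [443.6 -32.3  22.   78.8  80.6 360.   14.4]
ink [ 731.8 -369.8   77.4   23.2   36.4  367.    14.4]
jar [600.6   1.3  58.3  59.3  58.4 573.   36.9]
wt [ 777.9   -1.4  189.5   29.5   80.7 1014.    15.2]
```

The top view shows the base at (145,298), palette at (155,207), ink tray at (370,198) and lid at (390,287). All red ends point down the picture (towards the robot). The nearest ink stick is at (284,295), the jar at (269,222) and the paperweight at (269,145).

```bash
cat > fit.py <<'E'
from h import *
from scipy.optimize import least_squares, minimize
def band(w,c,z0,z1,r):
    m=(w[...,2]>z0)&(w[...,2]<z1)&(np.hypot(w[...,0]-c[0],w[...,1]-c[1])<r)
    return w[m]
def box(q,hx,hy):
    d=np.abs(q)-[hx,hy]
    return np.hypot(*np.maximum(d,0).T)+np.minimum(d.max(1),0)
def ringfit(w,c,yaw,z0,z1,part=True):
    """pose (mm, rad) of a tier from its rim points; yaw = heading of the head end"""
    p=band(w,c,z0,z1,.12)[:,:2]*1000
    def f(s):
        C,S=np.cos(s[2]),np.sin(s[2]); q=(p-s[:2])@np.array([[C,-S],[S,C]])
        d=np.abs(box(q,86.5,51.5))
        if part: d=np.minimum(d,np.abs(box(q,0,50)))
        return np.minimum(np.maximum(d-3,0) ,8)   # wall 7 mm
    best=None
    for dy in np.radians([-8,0,8]):
      for dx in (-12,0,12):
        for dd in (-12,0,12):
          r=minimize(lambda s:np.mean(f(s)**1),[c[0]*1000+dx,c[1]*1000+dd,yaw+dy],method="Nelder-Mead",options=dict(xatol=.02,fatol=1e-4))
          if best is None or r.fun<best.fun: best=r
    return best.x,best.fun,len(p)
def blob(w,c,z0,z1,r=.13):
    m=((w[...,2]>z0)&(w[...,2]<z1)).astype(np.uint8)
    n,l=cv2.connectedComponents(m)
    rr=np.where(m>0,np.hypot(w[...,0]-c[0],w[...,1]-c[1]),9); k=l[np.unravel_index(np.nanargmin(rr),rr.shape)]
    p=w[l==k]; return cv2.minAreaRect((p[:,:2]*1000).astype(np.float32)),len(p)
E
python3 - <<'E'
from fit import *
w=cloud(np.load("top0.npy"),camera_params("top"))
h=np.pi
for n,c,y,pt in [("base",(.45,.265),h-.2,False),("tray",(.652,-.225),h,True),("pal",(.64,.249),h+.2,True)]:
    x,f,k=ringfit(w,c,y,.038,.056,pt); print(n,x.round(1)[:2],round(x[2]-h,4),round(f,3),k)
print("lid",blob(w,(.45,-.24),.012,.024)); print("handle",blob(w,(.455,-.245),.038,.056))
p=camera_params("wrist"); s=arm.get_state()
R=np.array(p["R"]);t=np.array(p["t"]).ravel();print("cam",-R.T@t,"fwd",R[2],"K",np.array(p["mtx"])[0,0])
print(s["eef_pos"])
E
```

```text
base [447.5 269.8] -0.2071 0.998 1013
tray [ 651.6 -224.2] 0.0129 0.181 1106
pal [644.1 247.2] 0.2687 0.983 1306
lid (((454.9779052734375, -261.4985046386719), (111.36576080322266, 180.4474639892578), 85.50408935546875), 3944)
handle (((455.3252868652344, -261.1268005371094), (63.99644470214844, 12.14749813079834), 85.24411010742188), 183)
cam [0.2922422  0.61269038 0.38573719] fwd [-0.26723178  0.09328832 -0.95910607] K 372.6893989490853
[0.22054099 0.63793414 0.22658052]
```

```bash
cat > go.py <<'E'
import sys
from h import *
from scipy.spatial.transform import Rotation as Ro
def rows(*targets):
    s=arm.get_state(); R=Ro.from_euler("xyz",s["ee_rot"]); p=np.array(s["eef_pos"])
    for x,y,z,yaw in targets:
        d=R.inv().apply(np.array([x,y,z])/1000-p)*1000
        r=(R.inv()*Ro.from_euler("xyz",[np.pi,0,yaw])).as_rotvec()
        print("rows",d.round(1),r.round(4),"n>=",int(max(np.linalg.norm(d)/62.5,np.degrees(np.linalg.norm(r))/10.7)+1))
if __name__=="__main__":
    a=list(map(float,sys.argv[1:])); rows(*[a[i:i+4] for i in range(0,len(a),4)])
E
python3 go.py 447 270 227 -1.778
```

```text
rows [334.2 273.8  -0.4] [-0.      0.      1.4452] n>= 8
```

```bash
python3 -m jog '[[[335,275,0,0,0,1.445,60],[335,275,0,0,0,1.445,60],[335,275,0,0,0,1.445,60],[335,275,0,0,0,1.445,60],[335,275,0,0,0,1.445,60],[335,275,0,0,0,1.445,60],[335,275,0,0,0,1.445,60],[335,275,0,0,0,1.445,60],[335,275,0,0,0,1.445,60],[335,275,0,0,0,1.445,60]]]' 20
cat > wm.py <<'E'
import sys
from fit import *
def snap(name):
    s=arm.get_state(); p=camera_params("wrist"); im,d=grab_frame("wrist")
    cv2.imwrite(f"pics/{name}.png",im); np.save(f"{name}.npy",d); return im,d,cloud(d,p),s
if __name__=="__main__":
    n,x,y,dl,z0,z1,pt=sys.argv[1:8]
    im,d,w,s=snap(n)
    r,f,k=ringfit(w,(float(x),float(y)),np.pi+float(dl),float(z0),float(z1),pt=="1")
    zz=band(w,(r[0]/1000,r[1]/1000),float(z0),float(z1),.12)[:,2]
    print("fit",r[:2].round(1),round(r[2]-np.pi,4),round(f,3),k,"z",np.median(zz).round(4)); print("tcp",s["t"],np.round(s["eef_pos"],4),np.round(s["ee_rot"],4))
E
python3 wm.py w1 .4475 .27 -.207 .038 .056 0
```

```text
t: 2.15
eef_pos: [0.4471, 0.269, 0.2266]
ee_rot: [-3.142, 0.0, -1.774]
force: [0.9, -0.1, 0.1]
width: 0.0601
gripper_force: 0.0
fit [447.8 268.6] -0.2089 1.094 5256 z 0.0468
tcp 2.15 [0.4471 0.269  0.2266] [-3.1415e+00  2.0000e-04 -1.7742e+00]
```

View pics/w1.png

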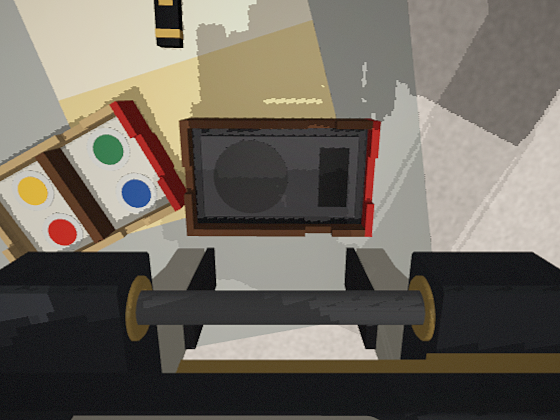

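The wrist view shows the base whole at (280,178), with the red end right at (373,178) and the palette close beside it at left. The fit agrees with the top camera. Next is the ink tray.

```bash
python3 go.py 652 -223 227 -1.558
```

```text
rows [ 4.406e+02 -3.002e+02 -4.000e-01] [-0.      0.     -0.2163] n>= 9
```

```bash
python3 -m jog '[[[440,-300,0,0,0,-0.216,40],[440,-300,0,0,0,-0.216,40],[440,-300,0,0,0,-0.216,40],[440,-300,0,0,0,-0.216,40],[440,-300,0,0,0,-0.216,40],[440,-300,0,0,0,-0.216,40],[440,-300,0,0,0,-0.216,40],[440,-300,0,0,0,-0.216,40],[440,-300,0,0,0,-0.216,40],[440,-300,0,0,0,-0.216,40],[440,-300,0,0,0,-0.216,40]]]' 20
python3 wm.py w2 .652 -.224 .013 .038 .056 1; python3 go.py 652 -224 100 -1.5579 652 -224 19 -1.5579
```

```text
t: 3.58
eef_pos: [0.6505, -0.2229, 0.226]
ee_rot: [3.141, 0.0, -1.56]
force: [-0.3, 0.1, 0.1]
width: 0.0401
gripper_force: 0.0
fit [ 652.6 -226.6] 0.0126 0.153 6621 z 0.048
tcp 3.575 [ 0.6505 -0.2229  0.226 ] [ 3.1407e+00  2.0000e-04 -1.5603e+00]
rows [  1.6  -1.5 126.4] [ 0.0003  0.0002 -0.0018] n>= 3
rows [  1.6  -1.5 207.4] [ 0.0003  0.0002 -0.0018] n>= 4
```

```bash
python3 -m jog '[[[4,-2,60,0,0,0,40],[4,-2,120,0,0,0,40],[4,-2,160,0,0,0,40],[4,-2,185,0,0,0,40],[4,-2,200,0,0,0,40],[4,-2,207,0,0,0,40],[4,-2,207,0,0,0,40],[4,-2,207,0,0,0,0],[4,-2,207,0,0,0,0],[4,-2,207,0,0,0,0],[4,-2,207,0,0,0,0],[4,-2,207,0,0,0,0],[4,-2,207,0,0,0,0]]]' 30
```

```text
t: 5.25
eef_pos: [0.6527, -0.2277, 0.0199]
ee_rot: [-3.141, -0.0, -1.562]
force: [-0.5, 0.2, 3.2]
width: 0.0098
gripper_force: 30.0
```

```bash
python3 go.py 447.6 267.5 140 -1.7797
```

```text
rows [-497.1  200.5 -120.3] [-3.000e-04 -1.000e-04  2.181e-01] n>= 9
```

```bash
python3 -m jog '[[[0,0,-10,0,0,0,0],[0,0,-30,0,0,0,0],[0,0,-70,0,0,0,0],[0,0,-120,0,0,0,0],[-40,16,-120,0,0,0.02,0],[-90,36,-120,0,0,0.04,0],[-145,58,-120,0,0,0.06,0],[-200,80,-120,0,0,0.09,0],[-255,102,-120,0,0,0.12,0],[-310,125,-120,0,0,0.14,0],[-365,147,-120,0,0,0.16,0],[-420,169,-120,0,0,0.18,0],[-460,186,-120,0,0,0.2,0],[-485,195,-120,0,0,0.215,0],[-497,200.5,-120,0,0,0.218,0],[-497,200.5,-120,0,0,0.218,0],[-497,200.5,-120,0,0,0.218,0]]]'
python3 - <<'E'
from wm import *
im,d,w,s=snap("w3")
e=np.array(s["eef_pos"]); z=e[2]+.028
r,f,k=ringfit(w,e[:2],s["ee_rot"][2]+np.pi*1.5,z-.008,z+.008,True)
p=band(w,e[:2],z-.01,z+.01,.12); A=np.c_[p[:,:2]-e[:2],np.ones(len(p))]; co=np.linalg.lstsq(A,p[:,2],rcond=None)[0]
print("tray in hand",r[:2],r[2]-np.pi,f,k,"tilt",co); print(e,s["ee_rot"],s["t"],s["force"],s["width"])
E
python3 go.py 447.6 267.5 75 -1.7797
```

```text
t: 7.38
eef_pos: [0.4476, 0.2667, 0.1395]
ee_rot: [3.141, -0.0, -1.78]
force: [-0.4, 0.2, -3.2]
width: 0.0096
gripper_force: 30.0
tray in hand [447.1260157  267.69415598] -0.2087029304609871 0.3533449849882866 22540 tilt [ 0.00322166 -0.02574869  0.16525318]
[0.44755547 0.26669392 0.13946604] [ 3.14126470e+00 -4.99417031e-04 -1.78024888e+00] 7.375 [-0.37368081  0.23189332 -3.18374677] 0.0096455822029041
rows [-0.9  0.3 64.5] [ 0.0002 -0.0004 -0.001 ] n>= 2
```

View pics/w3.png

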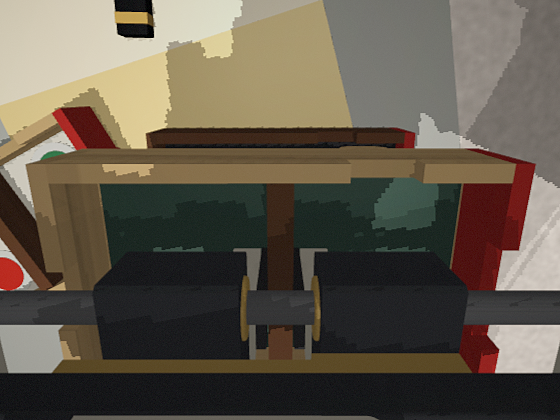

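The tray hangs level in the hand, head at right, aligned to within 1 mm of the base. I'll lower it in small steps.

```bash
python3 -m jog '[[[-1,0,30,0,0,0,0],[-1,0,55,0,0,0,0],[-1,0,65,0,0,0,0],[-1,0,69,0,0,0,0],[-1,0,71,0,0,0,0],[-1,0,73,0,0,0,0],[-1,0,74.5,0,0,0,0],[-1,0,76,0,0,0,0],[-1,0,77,0,0,0,0],[-1,0,77,0,0,0,0]]]'
```

```text
t: 8.68
eef_pos: [0.4477, 0.2685, 0.0625]
ee_rot: [3.142, -0.0, -1.78]
force: [-0.3, -0.7, -2.1]
width: 0.0101
gripper_force: 30.0
```

```bash
python3 -m jog '[[[0.5,0,1,0,0,0,0],[0.5,0,2,0,0,0,0],[0.5,0,3,0,0,0,0],[0.5,0,4,0,0,0,0],[0.5,0,5,0,0,0,0],[0.5,0,5,0,0,0,0]]]'
```

```text
t: 9.43
eef_pos: [0.4476, 0.268, 0.0579]
ee_rot: [-3.142, 0.0, -1.78]
force: [-1.3, -1.3, 2.3]
width: 0.01
gripper_force: 30.0
```

```bash
python3 -m jog '[[[0,0,0,0,0,0,30],[0,0,0,0,0,0,30],[0,0,0,0,0,0,30],[0,0,-20,0,0,0,30],[0,0,-70,0,0,0,40],[0,0,-120,0,0,0,40],[0,0,-120,0,0,0,40],[0,0,-120,0,0,0,40]]]'
cat > lev.py <<'E'
import sys
from wm import *
def level(w,c,yaw,zc,part=True):
    r,f,k=ringfit(w,c,yaw,zc-.008,zc+.008,part)
    p=w[np.isfinite(w[...,2])&(np.abs(w[...,2]-zc)<.012)]
    C,S=np.cos(r[2]),np.sin(r[2]); q=(p[:,:2]*1000-r[:2])@np.array([[C,-S],[S,C]])
    m=np.abs(box(q,86.5,51.5))<2.5
    q,p=q[m],p[m]
    for n,mm in [("head",q[:,0]>70),("tail",q[:,0]<-70),("+y",q[:,1]>45),("-y",q[:,1]<-45)]: print(n,(np.median(p[mm,2])*1000).round(1) if mm.any() else None,mm.sum())
    print("fit",r[:2].round(1),round(r[2]-np.pi,4),f.round(3))
    return r
if __name__=="__main__":
    n,x,y,dl,zc,cam=sys.argv[1:7]
    if cam=="top":
        im,d=grab_frame("top");cv2.imwrite(f"pics/{n}.png",im);w=cloud(d,camera_params("top"));s=arm.get_state()
    else: im,d,w,s=snap(n)
    level(w,(float(x),float(y)),np.pi+float(dl),float(zc)); print(s["t"],s["eef_pos"],s["force"])
E
python3 lev.py w4 .4478 .269 -.209 .086 wrist
python3 go.py 443.6 -32 150 -.164
```

```text
t: 10.42
eef_pos: [0.4473, 0.2679, 0.1773]
ee_rot: [3.141, 0.0, -1.78]
force: [-0.6, -0.4, -0.2]
width: 0.0398
gripper_force: 0.0
head 86.2 983
tail 86.8 1014
+y 86.9 2122
-y 87.0 531
fit [447.4 269.1] -0.208 0.185
10.425 [0.44734346 0.2678571  0.17728295] [-0.56020233 -0.40538753 -0.17101579]
rows [293.7 -58.8  26.9] [ 1.5000e-03 -0.0000e+00 -1.6161e+00] n>= 9
```

The rim reads level at 86–87 mm, so the tray is home. Now the ink stick.

```bash
python3 -m jog '[[[294,-58,-20,0,0,-1.616,60],[294,-58,-20,0,0,-1.616,60],[294,-58,-20,0,0,-1.616,60],[294,-58,-20,0,0,-1.616,60],[294,-58,-20,0,0,-1.616,60],[294,-58,-20,0,0,-1.616,60],[294,-58,-20,0,0,-1.616,60],[294,-58,-20,0,0,-1.616,60],[294,-58,-20,0,0,-1.616,60],[294,-58,-20,0,0,-1.616,60],[294,-58,-20,0,0,-1.616,60],[294,-58,-20,0,0,-1.616,60]]]' 12
python3 - <<'E'
from wm import *
im,d,w,s=snap("w5")
print(blob(w,(.4436,-.032),.009,.022)); print(s["t"],s["eef_pos"],s["ee_rot"])
E
python3 go.py 443.6 -32 8 -.164
```

```text
t: 11.98
eef_pos: [0.4433, -0.0316, 0.1973]
ee_rot: [3.141, 0.001, -0.166]
force: [0.4, 0.1, 0.5]
width: 0.0601
gripper_force: 0.0
(((444.513427734375, -33.15129089355469), (22.02704429626465, 77.85169982910156), 80.8676528930664), 1924)
11.975 [ 0.443253   -0.03163908  0.19727545] [ 3.14134375e+00  5.02531226e-04 -1.66171479e-01]
rows [  0.4   0.3 189.4] [ 0.0002  0.0004 -0.0016] n>= 4
```

```bash
python3 -m jog '[[[1,1,60,0,0,0,50],[1,1,120,0,0,0,40],[1,1,165,0,0,0,40],[1,1,185,0,0,0,40],[1,1,194,0,0,0,40],[1,1,194,0,0,0,40],[1,1,194,0,0,0,0],[1,1,194,0,0,0,0],[1,1,194,0,0,0,0],[1,1,194,0,0,0,0],[1,1,194,0,0,0,0]]]' 12; python3 go.py 490.6 260 140 -1.7797
```

```text
t: 13.4
eef_pos: [0.4448, -0.0326, 0.0044]
ee_rot: [-3.141, -0.001, -0.164]
force: [-2.3, 1.5, 7.4]
width: 0.022
gripper_force: 12.0
rows [  -2.3 -296.2 -135.4] [-1.6000e-03 -6.0000e-04  1.6162e+00] n>= 9
```

```bash
python3 -m jog '[[[0,0,-20,0,0,0,0],[0,0,-60,0,0,0,0],[0,0,-110,0,0,0,0],[-1,-30,-135,0,0,0.15,0],[-1,-70,-135,0,0,0.32,0],[-1,-110,-135,0,0,0.5,0],[-1,-150,-135,0,0,0.68,0],[-1,-190,-135,0,0,0.86,0],[-1,-225,-135,0,0,1.04,0],[-2,-255,-135,0,0,1.22,0],[-2,-280,-135,0,0,1.4,0],[-2,-292,-135,0,0,1.55,0],[-2,-296,-135,0,0,1.616,0],[-2,-296,-135,0,0,1.616,0],[-2,-296,-135,0,0,1.616,0]]]'
python3 - <<'E'
from wm import *
im,d,w,s=snap("w6"); print(s["t"],s["eef_pos"],s["ee_rot"],s["force"],s["width"])
E
python3 go.py 490.6 260 56 -1.7797
```

```text
t: 15.28
eef_pos: [0.4903, 0.2593, 0.1386]
ee_rot: [3.141, -0.0, -1.778]
force: [0.6, 0.1, -0.7]
width: 0.0215
gripper_force: 12.0
15.275 [0.49032762 0.25929355 0.138581  ] [ 3.14146308e+00 -6.91328540e-05 -1.77843444e+00] [ 0.57426145  0.09794843 -0.71204446] 0.02150893056809239
rows [-0.7 -0.1 82.6] [0.0001 0.0001 0.0009] n>= 2
```

View pics/w6.png

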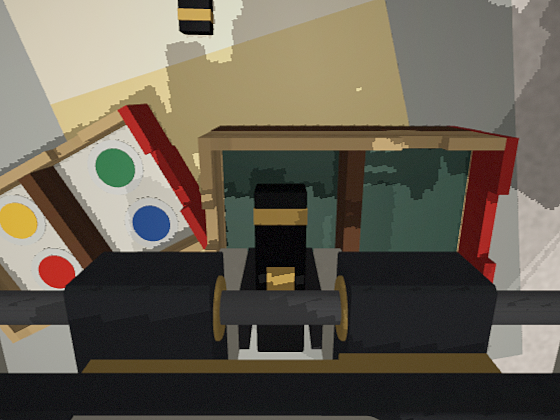

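The stick (280,265) is gripped straight and lines up with the left (tail) compartment at (280,200).

```bash
python3 -m jog '[[[-0.5,0,30,0,0,0,0],[-0.5,0,60,0,0,0,0],[-0.5,0,75,0,0,0,0],[-0.5,0,80,0,0,0,0],[-0.5,0,82,0,0,0,0],[-0.5,0,83,0,0,0,0],[-0.5,0,83,0,0,0,0],[-0.5,0,83,0,0,0,0]]]'
```

```text
t: 16.32
eef_pos: [0.4908, 0.2603, 0.056]
ee_rot: [-3.141, 0.001, -1.78]
force: [0.4, -0.5, -1.3]
width: 0.0218
gripper_force: 12.0
```

```bash
python3 -m jog '[[[0,0,0.6,0,0,0,0],[0,0,1.2,0,0,0,0],[0,0,1.2,0,0,0,0]]]'; python3 go.py 644.1 247 227 -1.302
```

```text
t: 16.7
eef_pos: [0.4908, 0.2602, 0.0554]
ee_rot: [-3.141, 0.0, -1.779]
force: [-2.7, -1.6, 8.8]
width: 0.0217
gripper_force: 12.0
rows [ -18.9 -152.9 -171.5] [-6.000e-04  3.000e-04 -4.774e-01] n>= 4
```

```bash
python3 -m jog '[[[0,0,0,0,0,0,28],[0,0,0,0,0,0,28],[0,0,-10,0,0,0,30],[0,0,-50,0,0,0,30],[0,0,-100,0,0,0,40],[-10,-40,-150,0,0,-0.12,40],[-19,-90,-171,0,0,-0.3,40],[-19,-130,-171,0,0,-0.45,40],[-19,-153,-171,0,0,-0.477,40],[-19,-153,-171,0,0,-0.477,40],[-19,-153,-171,0,0,-0.477,40]]]' 30
python3 wm.py w7 .6441 .247 .2687 .038 .056 1;python3 - <<'E'
from fit import *
w=cloud(np.load("w7.npy"),camera_params("wrist"))
m=blob(w,(.491,.260),.058,.075); print(m, np.nanmedian(band(w,(.491,.26),.055,.078,.012)[:,2]))
E
```

```text
t: 18.08
eef_pos: [0.6438, 0.2468, 0.2255]
ee_rot: [3.141, -0.0, -1.303]
force: [-0.1, 0.1, -0.1]
width: 0.0398
gripper_force: 0.0
fit [645.1 246.2] 0.2685 0.786 7270 z 0.048
tcp 18.075 [0.6438 0.2468 0.2255] [ 3.1412 -0.     -1.3034]
(((488.5090637207031, 250.1123046875), (57.17879867553711, 23.96656036376953), 77.56024932861328), 1507) 0.06689104747580149
```

View pics/w7.png

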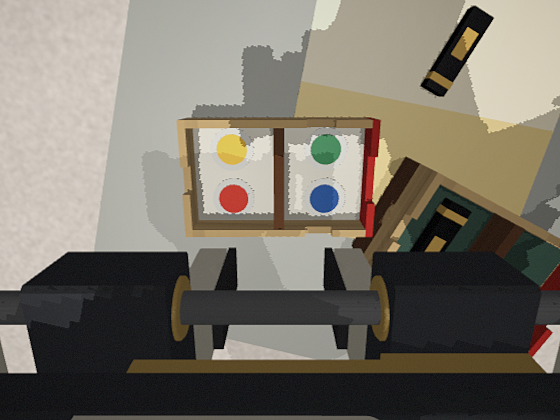

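The stick lies flat in the tail compartment, at lower right near (440,230). The palette is whole in view at (280,178). I'll grip the partition with the tips a bit higher, so the gripper body clears the stacked rim beside it.

```bash
python3 -m jog '[[[1,-1,60,0,0,0,40],[1,-1,120,0,0,0,40],[1,-1,160,0,0,0,40],[1,-1,185,0,0,0,40],[1,-1,195,0,0,0,40],[1,-1,199,0,0,0,40],[1,-1,199,0,0,0,40],[1,-1,199,0,0,0,0],[1,-1,199,0,0,0,0],[1,-1,199,0,0,0,0],[1,-1,199,0,0,0,0],[1,-1,199,0,0,0,0],[1,-1,199,0,0,0,0]]]' 40; python3 go.py 645 246 227 -1.302 447.5 268.5 227 -1.779
```

```text
t: 19.75
eef_pos: [0.6455, 0.2462, 0.0266]
ee_rot: [-3.141, -0.0, -1.303]
force: [-1.3, -0.0, 3.0]
width: 0.0097
gripper_force: 40.0
rows [ 1.000e-01  5.000e-01 -2.004e+02] [-0.0001 -0.     -0.0008] n>= 4
rows [ -73.9  185.  -200.4] [-1.000e-04  0.000e+00  4.762e-01] n>= 5
```

```bash
python3 lev.py t2 .4475 .2695 -.208 .086 top; python3 go.py 447.7 269 160 -1.779
```

```text
head 84.2 181
tail 85.0 164
+y 85.2 250
-y 85.0 253
fit [447.5 270. ] -0.2087 0.211
19.8 [0.64548737 0.24621631 0.0265451 ] [-0.96858152 -1.12712685  3.41072251]
rows [ -74.4  184.7 -133.5] [-1.000e-04 -0.000e+00  4.763e-01] n>= 4
```

```bash
python3 -m jog '[[[0,0,-10,0,0,0,0],[0,0,-30,0,0,0,0],[0,0,-70,0,0,0,0],[0,0,-115,0,0,0,0],[0,0,-133,0,0,0,0],[-15,35,-133,0,0,0.1,0],[-33,85,-133,0,0,0.22,0],[-52,130,-133,0,0,0.34,0],[-68,168,-133,0,0,0.44,0],[-74,184,-133,0,0,0.476,0],[-74,184.5,-133,0,0,0.476,0],[-74,184.5,-133,0,0,0.476,0],[-74,184.5,-133,0,0,0.476,0]]]'
python3 - <<'E'
from lev import *
im,d,w,s=snap("w8"); e=np.array(s["eef_pos"])
level(w,e[:2],s["ee_rot"][2]+np.pi*1.5,e[2]+.0214); print(e,s["ee_rot"],s["t"],s["force"],s["width"])
E
python3 go.py 447.7 269 108 -1.779
```

```text
t: 21.42
eef_pos: [0.4484, 0.2685, 0.1589]
ee_rot: [3.141, -0.001, -1.779]
force: [1.5, -0.7, -4.4]
width: 0.0096
gripper_force: 40.0
head 181.1 2711
tail 181.3 2592
+y 181.3 6556
-y None 0
fit [447.8 268.4] -0.208 0.395
[0.44840218 0.26853241 0.15891658] [ 3.14125815e+00 -6.31650406e-04 -1.77920433e+00] 21.425 [ 1.49403622 -0.69097075 -4.41105996] 0.009572217970555241
rows [-0.4  0.8 50.9] [ 0.0003 -0.0006 -0.0003] n>= 1
```

```bash
python3 -m jog '[[[-0.4,0.6,25,0,0,0,0],[-0.4,0.6,38,0,0,0,0],[-0.4,0.6,42,0,0,0,0],[-0.4,0.6,44,0,0,0,0],[-0.4,0.6,46,0,0,0,0],[-0.4,0.6,47.5,0,0,0,0],[-0.4,0.6,49,0,0,0,0],[-0.4,0.6,50,0,0,0,0],[-0.4,0.6,50,0,0,0,0]]]'
```

```text
t: 22.6
eef_pos: [0.4474, 0.2692, 0.1094]
ee_rot: [3.142, -0.0, -1.779]
force: [0.7, 0.1, -3.0]
width: 0.01
gripper_force: 40.0
```

```bash
python3 -m jog '[[[0,0,1,0,0,0,0],[0,0,2,0,0,0,0],[0,0,3,0,0,0,0],[0,0,4,0,0,0,0],[0,0,4.8,0,0,0,0],[0,0,4.8,0,0,0,0]]]'
```

```text
t: 23.35
eef_pos: [0.4475, 0.2692, 0.1046]
ee_rot: [-3.142, 0.0, -1.779]
force: [0.2, 0.2, -3.6]
width: 0.0096
gripper_force: 40.0
```

```bash
python3 -m jog '[[[0,0,0.5,0,0,0,0],[0,0,1,0,0,0,0],[0,0,1,0,0,0,0]]]'
```

```text
t: 23.72
eef_pos: [0.4475, 0.2693, 0.1045]
ee_rot: [-3.141, 0.0, -1.778]
force: [-4.5, -0.8, 7.3]
width: 0.0097
gripper_force: 40.0
```

```bash
python3 -m jog '[[[0,0,0,0,0,0,30],[0,0,0,0,0,0,30],[0,0,0,0,0,0,30],[0,0,-20,0,0,0,30],[0,0,-70,0,0,0,40],[0,0,-120,0,0,0,40],[0,0,-120,0,0,0,40],[0,0,-120,0,0,0,40]]]'
python3 lev.py w9 .4475 .2692 -.208 .126 wrist
python3 go.py 455 -261 227 -1.65
```

```text
t: 24.72
eef_pos: [0.4472, 0.2691, 0.2233]
ee_rot: [3.141, 0.0, -1.779]
force: [-0.5, -0.2, -0.4]
width: 0.0402
gripper_force: 0.0
head 126.3 1003
tail 126.8 1000
+y 126.8 2110
-y 127.0 530
fit [447.  269.1] -0.2079 0.177
24.725 [0.44720834 0.26911035 0.22330119] [-0.5403049  -0.15198714 -0.36572821]
rows [ 516.8 -117.3   -3.9] [ 0.0009 -0.0009 -0.129 ] n>= 9
```

Level at 126–127 mm (expected 126), so the palette is home. Now the lid.

```bash
python3 -m jog '[[[60,-14,0,0,0,-0.02,40],[120,-28,0,0,0,-0.04,40],[180,-41,0,0,0,-0.06,40],[240,-55,0,0,0,-0.08,40],[300,-68,0,0,0,-0.1,40],[360,-82,0,0,0,-0.11,40],[420,-96,0,0,0,-0.12,40],[470,-107,0,0,0,-0.129,40],[517,-117,0,0,0,-0.129,40],[517,-117,0,0,0,-0.129,40],[517,-117,0,0,0,-0.129,40],[517,-117,0,0,0,-0.129,40]]]' 30
python3 - <<'E'
from wm import *
im,d,w,s=snap("w10"); print(s["t"],s["eef_pos"],s["ee_rot"])
print(blob(w,(.455,-.24),.012,.026)); print(blob(w,(.455,-.261),.04,.056))
E
```

```text
t: 26.28
eef_pos: [0.4551, -0.2599, 0.2232]
ee_rot: [3.141, 0.0, -1.649]
force: [-0.2, -0.3, 1.5]
width: 0.0399
gripper_force: 0.0
26.275 [ 0.45507392 -0.25986993  0.22317303] [ 3.14088538e+00  1.88876670e-04 -1.64858566e+00]
(((455.8697509765625, -262.7604064941406), (110.36527252197266, 180.67611694335938), 85.6253662109375), 19014)
(((455.9971008300781, -263.240234375), (63.811092376708984, 11.300566673278809), 85.45064544677734), 887)
```

View pics/w10.png

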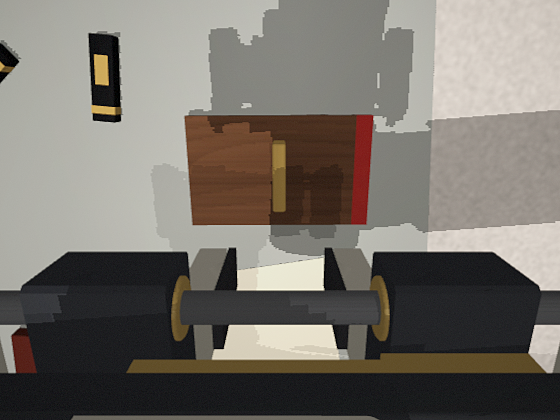

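The lid is whole in view at (280,170), red end at right and handle at (279,176), square to the gripper.

```bash
python3 -m jog '[[[3,-1,60,0,0,0,40],[3,-1,120,0,0,0,40],[3,-1,160,0,0,0,40],[3,-1,185,0,0,0,40],[3,-1,195,0,0,0,40],[3,-1,199,0,0,0,40],[3,-1,199,0,0,0,40],[3,-1,199,0,0,0,0],[3,-1,199,0,0,0,0],[3,-1,199,0,0,0,0],[3,-1,199,0,0,0,0],[3,-1,199,0,0,0,0],[3,-1,199,0,0,0,0]]]' 40; python3 go.py 447.3 269.1 190 -1.7787
```

```text
t: 27.95
eef_pos: [0.456, -0.2639, 0.0248]
ee_rot: [-3.141, -0.0, -1.649]
force: [-1.1, 1.0, 4.9]
width: 0.0119
gripper_force: 40.0
rows [-530.7   50.5 -165.3] [-0.0002 -0.0002  0.1292] n>= 9
```

```bash
python3 -m jog '[[[0,0,-10,0,0,0,0],[0,0,-30,0,0,0,0],[0,0,-75,0,0,0,0],[0,0,-125,0,0,0,0],[-20,2,-165,0,0,0,0],[-70,6,-165,0,0,0.02,0],[-125,12,-165,0,0,0.03,0],[-180,17,-165,0,0,0.04,0],[-235,22,-165,0,0,0.06,0],[-290,28,-165,0,0,0.07,0],[-345,33,-165,0,0,0.09,0],[-400,38,-165,0,0,0.1,0],[-450,43,-165,0,0,0.12,0],[-495,47,-165,0,0,0.129,0],[-520,50,-165,0,0,0.129,0],[-529.5,50.5,-165,0,0,0.129,0],[-529.5,50.5,-165,0,0,0.129,0],[-529.5,50.5,-165,0,0,0.129,0],[-529.5,50.5,-165,0,0,0.129,0]]]'
python3 - <<'E'
from wm import *
im,d,w,s=snap("w11"); e=np.array(s["eef_pos"]); z=e[2]-.0068
print(blob(w,e[:2],z-.006,z+.007)); p=band(w,e[:2],z-.008,z+.008,.1); print(np.linalg.lstsq(np.c_[p[:,:2]-e[:2],np.ones(len(p))],p[:,2],rcond=None)[0]); print(e,s["ee_rot"],s["force"],s["width"])
E
python3 go.py 447.1 268 155 -1.7787
```

```text
t: 30.32
eef_pos: [0.4474, 0.267, 0.1897]
ee_rot: [-3.142, 0.0, -1.78]
force: [-0.6, 0.6, -2.1]
width: 0.0117
gripper_force: 40.0
(((442.2850341796875, 244.6615753173828), (63.183631896972656, 181.3563690185547), 78.09510803222656), 40069)
[0.00242469 0.00852855 0.18406452]
[0.44744088 0.26699918 0.18970091] [-3.14158934e+00  8.96365455e-05 -1.77999487e+00] [-0.64643134  0.57996778 -2.08329053] 0.011679508009614824
rows [-0.8  0.5 34.7] [-0.      0.0001 -0.0011] n>= 1
```

```bash
python3 -m jog '[[[-1,0.4,20,0,0,0,0],[-1,0.4,31,0,0,0,0],[-1,0.4,35,0,0,0,0],[-1,0.4,37,0,0,0,0],[-1,0.4,39,0,0,0,0],[-1,0.4,40.5,0,0,0,0],[-1,0.4,42,0,0,0,0],[-1,0.4,43,0,0,0,0],[-1,0.4,43,0,0,0,0]]]'
```

```text
t: 31.5
eef_pos: [0.4472, 0.269, 0.1465]
ee_rot: [3.142, -0.0, -1.779]
force: [0.8, 0.1, -2.8]
width: 0.0116
gripper_force: 40.0
```

```bash
python3 -m jog '[[[0.5,0,1,0,0,0,0],[0.5,0,2,0,0,0,0],[0.5,0,3,0,0,0,0],[0.5,0,4,0,0,0,0],[0.5,0,4.5,0,0,0,0],[0.5,0,4.5,0,0,0,0]]]'
```

```text
t: 32.25
eef_pos: [0.4471, 0.2686, 0.1428]
ee_rot: [-3.141, 0.0, -1.779]
force: [-3.5, -0.9, 4.9]
width: 0.0116
gripper_force: 40.0
```

Seated at exactly home height with contact. I'll release, retreat and check.

```bash
python3 -m jog '[[[0,0,0,0,0,0,30],[0,0,0,0,0,0,30],[0,0,0,0,0,0,30],[0,0,-10,0,0,0,30],[0,0,-50,0,0,0,40],[0,0,-110,0,0,0,40],[0,0,-110,0,0,0,40],[0,0,-110,0,0,0,40]]]'
python3 - <<'E'
from wm import *
im,d,w,s=snap("w12"); e=np.array(s["eef_pos"])
print(blob(w,(.44,.25),.130,.142)); 
p=band(w,(.4472,.269),.126,.145,.1)
print(len(p),np.median(p[:,2]),np.linalg.lstsq(np.c_[p[:,:2]-[.4472,.269],np.ones(len(p))],p[:,2],rcond=None)[0]); print(e,s["t"],s["force"])
im,d=grab_frame("scene"); cv2.imwrite("pics/s2.png",im)
E
```

```text
t: 33.25
eef_pos: [0.4469, 0.2686, 0.2527]
ee_rot: [-3.141, 0.001, -1.779]
force: [0.6, -0.1, -1.8]
width: 0.0397
gripper_force: 0.0
(((447.0618896484375, 269.5798034667969), (110.7772216796875, 180.8437042236328), 78.1632308959961), 29030)
29002 0.13701644718956904 [0.00143308 0.00299335 0.13699533]
[0.44693817 0.26855294 0.25272796] 33.25 [ 0.64346128 -0.1210657  -1.76434149]
```

View pics/s2.png

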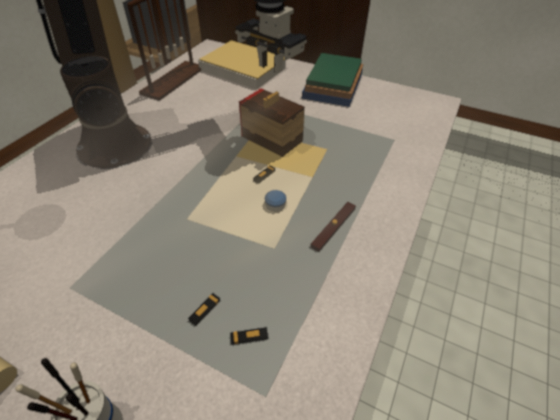

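The stack at (272,122) stands square and closed with its red ends together. The lid top reads 137 mm and level, and the jar (275,200) and paperweight (333,225) are where they were.

```bash
python3 -c "
from station import arm; print(arm.job_done())"
```

```text
the job is handed in; nothing more can be done
None
```

The calligraphy set is packed and handed in at about 33 s: ink tray with the ink stick flat in its tail compartment, then palette tray, then lid, all red ends together. After each part was set down, the wrist camera read it level and within about 1 mm of its fully-home height, and the jar and paperweight were left alone.

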